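Restock the truffle tray of a patisserie display case

ROBOT

A 7-joint arm with a two-finger parallel gripper is mounted at the origin on the work surface. World frame = base frame: x ahead of the robot, y to its left, z up, the work surface at z = 0. Lengths are in m, angles in rad, forces in N, time in s.
With the tool pointing down it reaches from about 0.35 to 0.9 m from the base axis. Payload 19.9 kg.
Tool frame: the origin (TCP) lies between the finger pads; the fingertips stand 19 mm ahead of it and the grasp point (between the pads) is the TCP; z points along the fingers, y is the line along which they close (so a half turn about z gives the same grasp; the last joint's range is limited). The gripper opens to 94 mm and grips with 3 to 60 N. Pads are 16 mm wide; open, the fingers measure 119 mm over their backs; the gripper's body (75 mm by 177 mm) begins 78 mm behind the grasp point.
Start: joints at [-1.359, 0.417, -0.01, 1.614, 0.005, 1.111, -0.053], TCP at [0.157, 0.605, 0.224] pointing down, gripper open.
Joint ranges: [-2.81, 2.81], [-0.39, 2.02], [-1.27, 1.25], [0.06, 2.57], [-1.19, 4.33], [0.19, 2], [-2.82, 2.82]. Speed limits (rad/s): [1.89, 1.89, 2.39, 2.39, 3.01, 3.01, 3.01].

INTERFACE

Orientations are given as a 3x3 rotation matrix whose columns are the frame's x, y, z axes.
In Python, from rig import robot gives the robot as it stands. Calls block until the motion is done:
- robot.move_ptp(position, orientation): joint-space move of the TCP to a pose.
- robot.move_linear(position, velocity=0.15, frame=None, threshold=None): straight line of the TCP; frame=None keeps the orientation; velocity is the mean speed in m/s. With threshold (N) it stops when the force on the tool has changed by that much, and returns True; else False.
- robot.goto_joints(angles): joint-space move.
- robot.gripper_to(opening): finger opening in m; the grip force is fixed at half the most; returns when the fingers have stopped.
- robot.pause(seconds).
- robot.ik(position, orientation): joint angles nearest the present ones, or None.
- robot.get_state(): the state.
- robot.grab_frame(name): name is "side" or "top"; returns the picture (480x640x3 uint8, red, green, blue); there is no depth.
- robot.camera_info(name): a dict with "fx", "fy", "cx", "cy" (pixels), "rvec" (rotation vector, rad) and "tvec" (3), from world to camera coordinates, as OpenCV has them. Camera axes: x right, y down, z forward; pixel columns grow to the right and rows downward; lengths in m; the calibration is good to about 2 mm. A picture is of the moment at which its call begins. camera_info takes no time and is no camera call.
A pose or a line that the arm cannot do raises robot.PlanningError and nothing moves.
- robot.sign_off(): hands the job in; it is judged then, once.
The state is a dict: "time": time; "qpos": joint angles; "joint_vel": joint speeds; "effort": joint torques, N m; "ee_pos": TCP position; "tool_rot": TCP orientation; "force": force on the tool from outside, world axes, zero at the start; "moment": the same for the moment, N m; "opening": finger opening in m; "grasp_force": force on a finger pad.
Only numpy, scipy, OpenCV 4.12 (cv2) and the standard library are available. Lean on these libraries where they do the work, as an engineer would, in place of code of your own. Each camera call takes 0.05 s, during which the arm holds its last target. There are 200 camera calls.

TASK

With the scoop, move every truffle from the bin into the tray on the counter, tipping them in from just above it, never letting one fall from a height and never touching the truffles with the gripper. Then put the scoop back upright in its cradle and slide the loaded tray, handle towards you, fully home into the empty middle bay of the display case, leaving the jar, the cake box and the cup alone.

Things in the scene. Friction and masses are not known exactly. Their poses are not given: they have to be found in the camera images.
- bin: fixed truffle bin in a dark wooden frame, 290 x 160 mm, 50 mm high: open steel trough, level flat floor strip 62 mm wide and 190 mm long, all four walls sloping out at 45 degrees and 40 mm high. Origin on the counter under the middle of the floor's far end; x points along the trough to that end, near which the truffles lie. Yaw only
- bin_foot (a point): middle of the line where the bin's floor meets its far end slope, on the floor's surface, 10 mm above the counter; axes as the bin's. The floor runs from here 190 mm towards the bin's -x; its first 160 mm may hold truffles at the start
- scoop: loose steel scoop, 160 g, that fits the bin's trough: pan 62 mm long, floor 54 mm wide and 2.5 mm thick, side plates sloping out at 45 degrees to 19 mm high (88 mm wide over all), open front edge (lip), back wall 24 mm high, black handle upright behind it. Origin under the middle of the pan's floor; x points to the lip, z up
- scoop_grip (a point): where to hold the scoop's upright handle: 47 mm behind the scoop's origin, 105 mm above it. The handle is 26 mm long (scoop's x) by 14 mm thick (scoop's y, the way to pinch it); its top is 126 mm above the pan's underside
- scoop_lip (a point): middle of the scoop's lip, underside, 31 mm ahead of its origin
- cradle_seat (a point): the scoop's fixed steel cradle: level trough, floor 62 mm wide, side slopes at 45 degrees 16 mm high, reaching 54 mm behind the point, closed by a 24 mm high plate 38 mm ahead, open at the back. The point is on its floor, 8 mm above the counter; x is the way the lip points when stowed. The scoop starts here, origin at this point (within 4 mm), axes the same
- tray_mid (a point): loose square aluminium tray, 120 x 120 mm outside, walls 3 mm thick, rim 30 mm above its underside, about 0.45 kg. The point is the middle of its inner floor, 3 mm above its underside; x points away from its handle: that end goes first into the case
- tray_grip (a point): middle of the tray's black upright grip, 110 mm behind the tray's middle (50 mm behind its rear wall), 32 mm above the tray's underside: 30 mm long (tray's x), 12 mm thick (tray's y, the way to pinch it), top 48 mm above the underside
- bay_mouth (a point): middle of the mouth of the empty middle bay of the fixed glass display case (340 wide, 190 deep, 170 mm high), 3 mm above the counter, in the case's face. x points into the bay. The tray slides in on the counter itself, between guides 134 mm apart (flared lips reach 19 mm out of the mouth), to a stop 116 mm inside
- bay_home (a point): where the tray's middle (point tray_mid) lies when the tray is fully home against the stop: 56 mm inside the mouth, axes as the mouth's
- truffle0_center (a point): centre of a chocolate truffle, a firm, smooth, slippery dark ball 28 mm across, 14 g; it starts in the bin (may be absent)
- truffle1_center (a point): centre of a chocolate truffle, a firm, smooth, slippery dark ball 28 mm across, 14 g; it starts in the bin (may be absent)
- truffle2_center (a point): centre of a chocolate truffle, a firm, smooth, slippery dark ball 28 mm across, 14 g; it starts in the bin (may be absent)
- truffle3_center (a point): centre of a chocolate truffle, a firm, smooth, slippery dark ball 28 mm across, 14 g; it starts in the bin (may be absent)
- truffle4_center (a point): centre of a chocolate truffle, a firm, smooth, slippery dark ball 28 mm across, 14 g; it starts in the bin (may be absent)
- truffle5_center (a point): centre of a chocolate truffle, a firm, smooth, slippery dark ball 28 mm across, 14 g; it starts in the bin (may be absent)
- truffle6_center (a point): centre of a chocolate truffle, a firm, smooth, slippery dark ball 28 mm across, 14 g; it starts in the bin (may be absent)
- truffle7_center (a point): centre of a chocolate truffle, a firm, smooth, slippery dark ball 28 mm across, 14 g; it starts in the bin (may be absent)
- truffle8_center (a point): centre of a chocolate truffle, a firm, smooth, slippery dark ball 28 mm across, 14 g; it starts in the bin (may be absent)
- jar: bystander: closed amber jar 72 mm across, 110 mm high, origin under its middle
- cakebox: bystander: cardboard cake box 110 x 110 x 70 mm, origin under its middle
- cup: bystander: white cup 72 mm across, 70 mm high, origin under its middle

How it is judged:
On the way:
1. every truffle lies in the tray while the tray is still out on the counter (x of truffle0_center in the frame of tray_mid between -0.058 and 0.058 m and y of truffle0_center in the frame of tray_mid between -0.058 and 0.058 m and z of truffle0_center in the frame of tray_mid between 0 and 0.045 m and x of truffle1_center in the frame of tray_mid between -0.058 and 0.058 m and y of truffle1_center in the frame of tray_mid between -0.058 and 0.058 m and z of truffle1_center in the frame of tray_mid between 0 and 0.045 m and x of truffle2_center in the frame of tray_mid between -0.058 and 0.058 m and y of truffle2_center in the frame of tray_mid between -0.058 and 0.058 m and z of truffle2_center in the frame of tray_mid between 0 and 0.045 m and x of truffle3_center in the frame of tray_mid between -0.058 and 0.058 m and y of truffle3_center in the frame of tray_mid between -0.058 and 0.058 m and z of truffle3_center in the frame of tray_mid between 0 and 0.045 m and x of truffle4_center in the frame of tray_mid between -0.058 and 0.058 m and y of truffle4_center in the frame of tray_mid between -0.058 and 0.058 m and z of truffle4_center in the frame of tray_mid between 0 and 0.045 m and x of truffle5_center in the frame of tray_mid between -0.058 and 0.058 m and y of truffle5_center in the frame of tray_mid between -0.058 and 0.058 m and z of truffle5_center in the frame of tray_mid between 0 and 0.045 m and x of truffle6_center in the frame of tray_mid between -0.058 and 0.058 m and y of truffle6_center in the frame of tray_mid between -0.058 and 0.058 m and z of truffle6_center in the frame of tray_mid between 0 and 0.045 m and x of truffle7_center in the frame of tray_mid between -0.058 and 0.058 m and y of truffle7_center in the frame of tray_mid between -0.058 and 0.058 m and z of truffle7_center in the frame of tray_mid between 0 and 0.045 m and x of truffle8_center in the frame of tray_mid between -0.058 and 0.058 m and y of truffle8_center in the frame of tray_mid between -0.058 and 0.058 m and z of truffle8_center in the frame of tray_mid between 0 and 0.045 m and x of tray_mid in the frame of bay_home below -0.03 m), for 0.2 s.
At the end, for the whole second after the job is handed in: every truffle is in the tray; the tray is in the middle bay within 12 mm of fully home and straight within 0.15 rad; the scoop stands upright (0.15 rad) in its cradle, within 20 mm along it and 10 mm across; all at rest (x of truffle0_center in the frame of tray_mid between -0.058 and 0.058 m and y of truffle0_center in the frame of tray_mid between -0.058 and 0.058 m and z of truffle0_center in the frame of tray_mid between 0 and 0.045 m and x of truffle1_center in the frame of tray_mid between -0.058 and 0.058 m and y of truffle1_center in the frame of tray_mid between -0.058 and 0.058 m and z of truffle1_center in the frame of tray_mid between 0 and 0.045 m and x of truffle2_center in the frame of tray_mid between -0.058 and 0.058 m and y of truffle2_center in the frame of tray_mid between -0.058 and 0.058 m and z of truffle2_center in the frame of tray_mid between 0 and 0.045 m and x of truffle3_center in the frame of tray_mid between -0.058 and 0.058 m and y of truffle3_center in the frame of tray_mid between -0.058 and 0.058 m and z of truffle3_center in the frame of tray_mid between 0 and 0.045 m and x of truffle4_center in the frame of tray_mid between -0.058 and 0.058 m and y of truffle4_center in the frame of tray_mid between -0.058 and 0.058 m and z of truffle4_center in the frame of tray_mid between 0 and 0.045 m and x of truffle5_center in the frame of tray_mid between -0.058 and 0.058 m and y of truffle5_center in the frame of tray_mid between -0.058 and 0.058 m and z of truffle5_center in the frame of tray_mid between 0 and 0.045 m and x of truffle6_center in the frame of tray_mid between -0.058 and 0.058 m and y of truffle6_center in the frame of tray_mid between -0.058 and 0.058 m and z of truffle6_center in the frame of tray_mid between 0 and 0.045 m and x of truffle7_center in the frame of tray_mid between -0.058 and 0.058 m and y of truffle7_center in the frame of tray_mid between -0.058 and 0.058 m and z of truffle7_center in the frame of tray_mid between 0 and 0.045 m and x of truffle8_center in the frame of tray_mid between -0.058 and 0.058 m and y of truffle8_center in the frame of tray_mid between -0.058 and 0.058 m and z of truffle8_center in the frame of tray_mid between 0 and 0.045 m and x of scoop in the frame of cradle_seat between -0.02 and 0.02 m and y of scoop in the frame of cradle_seat between -0.01 and 0.01 m and z of scoop in the frame of cradle_seat between -0.008 and 0.008 m and angle between scoop's own z axis and vertical below 0.15 rad and x of tray_mid in the frame of bay_home between -0.012 and 0.012 m and y of tray_mid in the frame of bay_home between -0.012 and 0.012 m and z of tray_mid in the frame of bay_home between -0.006 and 0.006 m and angle between the x axis of tray_mid and the x axis of bay_home, either way round below 0.15 rad and linear speed of each of truffle0, truffle1, truffle2, truffle3, truffle4, truffle5, truffle6, truffle7, truffle8, tray, scoop below 0.04 m/s); the robot touches nothing.
It fails at once if the gripper's fingers touch a truffle (contact force between the fingers and truffle0 above 0.3 N or contact force between the fingers and truffle1 above 0.3 N or contact force between the fingers and truffle2 above 0.3 N or contact force between the fingers and truffle3 above 0.3 N or contact force between the fingers and truffle4 above 0.3 N or contact force between the fingers and truffle5 above 0.3 N or contact force between the fingers and truffle6 above 0.3 N or contact force between the fingers and truffle7 above 0.3 N or contact force between the fingers and truffle8 above 0.3 N).
It fails at once if a truffle is flung or dropped from a height (faster than 1.8 m/s, a fall of 16 cm) (linear speed of any of truffle0, truffle1, truffle2, truffle3, truffle4, truffle5, truffle6, truffle7, truffle8 above 1.8 m/s).
It fails at once if a bystander is moved by more than 30 mm (distance of any of jar, cakebox, cup from where it was at the start of the episode above 0.03 m).
Of truffle0, truffle1, truffle2, truffle3, truffle4, truffle5, truffle6, truffle7, truffle8 only 6 to 9 are there at a start; the rules pass over those that are not, and their reading is None.
At some moment in a run one of tray may be knocked a few centimetres aside while the robot is not near it.
It also fails if it takes over 210 s, if anything falls off the work surface, if the arm or the gripper's body presses on something with over 40 N, if the wrist force passes 120 N, or if a joint passes its speed limit or range.

## Working session

There is one attempt and no reset: what is moved stays moved. The work goes in short steps, each a Python script; the robot and the scene stay as the last script left them, time stands still between calls to the robot, and variables do not carry over. Pictures are saved under pics/ and viewed, at most 14 in all, crops included, and the job is handed in when it is done.

```bash
ls; mkdir -p pics
python3 - <<'E'
from rig import robot
import cv2
for n in("top","side"):
    cv2.imwrite(f"pics/{n}0.png",robot.grab_frame(n)[:,:,::-1]); print(robot.camera_info(n))
print(robot.get_state())
E
```

```text
pics
{'fx': 436.32793809049423, 'fy': 436.32793809049423, 'cx': 314.39908356587364, 'cy': 243.12400165924475, 'rvec': array([ 2.14925637, -2.12995065,  0.14751551]), 'tvec': array([-0.00129898,  0.53057307,  0.8114244 ])}
{'fx': 451.4584225117823, 'fy': 451.4584225117823, 'cx': 318.3602018901367, 'cy': 237.91389544977739, 'rvec': array([ 0.09930536, -2.75758275,  1.43195533]), 'tvec': array([0.50705327, 0.0878569 , 1.02260031])}
{'time': 0.1, 'qpos': array([-1.35854303,  0.4178964 , -0.01029109,  1.61407988,  0.00469124,
        1.11070393, -0.05296458]), 'joint_vel': array([-1.41358464e-03, -2.19165134e-03, -6.77396878e-04, -3.15670936e-03,
       -1.14139143e-03, -7.39250394e-04,  4.63140103e-05]), 'effort': array([ 6.55182048e-04, -8.52579117e+01,  6.39997032e-01, -4.26686776e+01,
       -4.88164451e-02,  1.64301036e-02,  1.02051363e-04]), 'ee_pos': array([0.15683607, 0.60468807, 0.22391338]), 'tool_rot': array([[-9.67984177e-01,  2.51011150e-01, -1.87869120e-04],
       [ 2.51011207e-01,  9.67983614e-01, -1.04714316e-03],
       [-8.09903784e-05, -1.06077526e-03, -9.99999434e-01]]), 'force': array([-0.71020349,  0.75893517, -0.40575569]), 'moment': array([ 0.0067896 , -0.00397375,  0.01645603]), 'grasp_force': 0.0, 'opening': 0.0939038375481983}
```

View pics/top0.png

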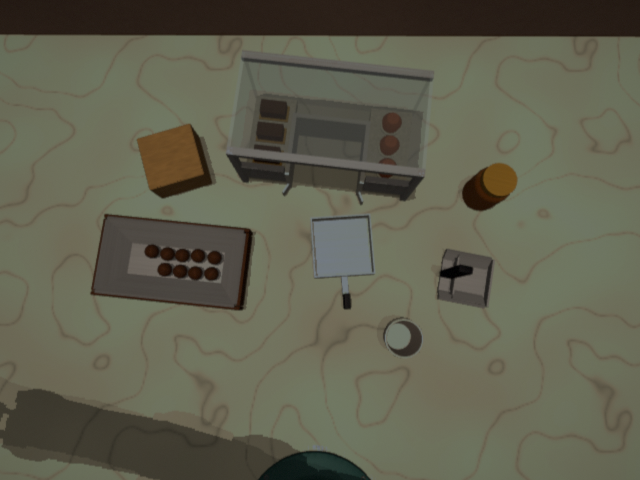

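View pics/side0.png

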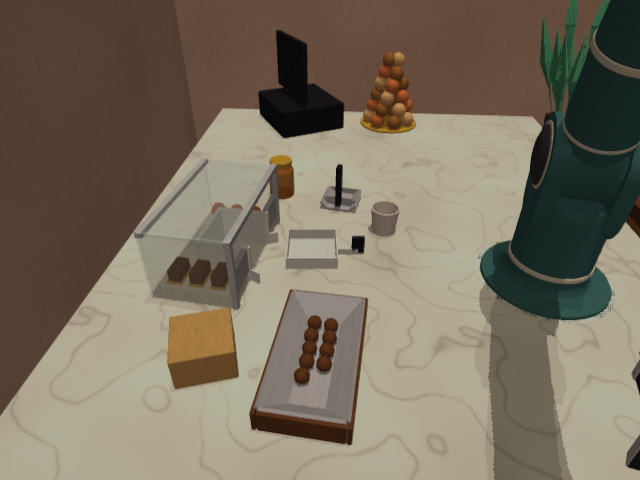

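Both views are clear. The bin is on the left with 9 truffles at about (145–220, 250–273). The tray is at (343,247) with its grip at (346,300), and the scoop is in its cradle at about (465,275). The middle bay mouth is at about (325,185).

```bash
cat > h.py <<'E'
import numpy as np, cv2
from rig import robot
from scipy.spatial.transform import Rotation as R
def cam(n):
    c=robot.camera_info(n); M=R.from_rotvec(c["rvec"]).as_matrix(); return c,M,-M.T@c["tvec"]
def ray(n,uv,z):
    c,M,o=cam(n); d=M.T@np.array([(uv[0]-c["cx"])/c["fx"],(uv[1]-c["cy"])/c["fy"],1]); return o+d*(z-o[2])/d[2]
def proj(n,p):
    c,M,o=cam(n); q=M@np.array(p)+c["tvec"]; return np.array([c["fx"]*q[0]/q[2]+c["cx"],c["fy"]*q[1]/q[2]+c["cy"]])
E
python3 - <<'E'
from h import *
print(cam("top")[2],cam("side")[2])
im=cv2.imread("pics/top0.png")
def crop(u,v,w,h,W,H):
    c=cv2.resize(im[v:v+h,u:u+w],(W,H),interpolation=cv2.INTER_CUBIC); return cv2.convertScaleAbs(c,alpha=1.7)
a=crop(85,205,180,110,450,275); b=crop(425,240,80,75,293,275)
c=crop(220,140,220,180,396,324); 
m=np.zeros((600,800,3),np.uint8); m[:275,:450]=a; m[:275,460:753]=b; m[276:600,:396]=c
s=cv2.imread("pics/side0.png")[150:310,270:420]; m[276:600,400:704]=cv2.resize(s,(304,324),interpolation=cv2.INTER_CUBIC)
cv2.imwrite("pics/m.png",m)
# truffle centers
hsv=cv2.cvtColor(im,cv2.COLOR_BGR2HSV)
for p in [(343,247),(150,250),(165,253),(175,232),(180,268)]: print(p,im[p[1],p[0]],hsv[p[1],p[0]])
E
```

```text
[ 0.40504343 -0.00596895  0.88080828] [0.44957007 0.82030227 0.65994256]
(343, 247) [125 122 114] [ 98  22 125]
(150, 250) [10 24 50] [ 11 204  50]
(165, 253) [10 25 50] [ 11 204  50]
(175, 232) [68 74 78] [18 33 78]
(180, 268) [11 22 42] [ 11 188  42]
```

View pics/m.png

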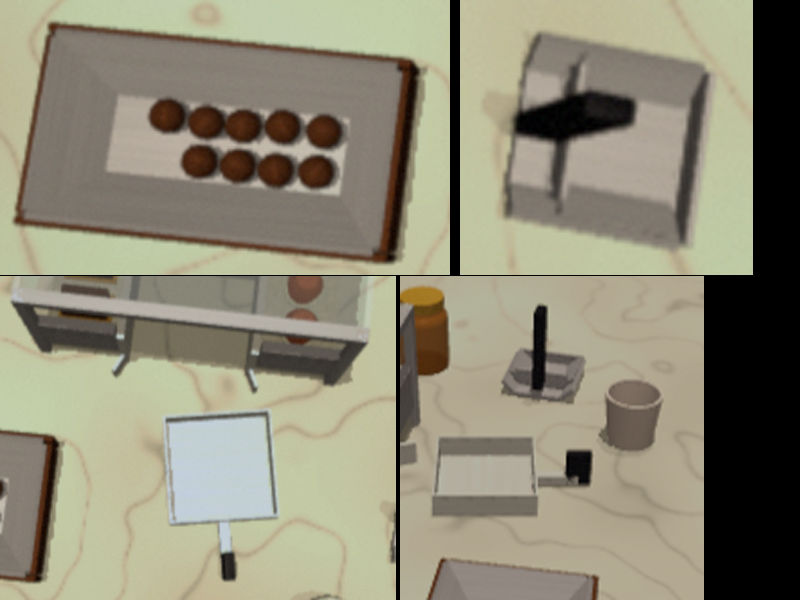

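The crops resolve the floor strip corners, the handle top, the cradle outline, the tray rim and the case's foot corners. Next I turn these into positions and check them against the given sizes.

Run:
```python
from h import *
np.set_printoptions(precision=4,suppress=True)
def A(p): return (85+p[0]/2.5,205+p[1]/2.5)
def B(p): return (425+(p[0]-460)*80/293,240+p[1]*75/275)
def C(p): return (220+p[0]/1.8,140+(p[1]-276)/1.8)
def rep(n,P): 
    P=np.array(P); print(n,P.tolist(),"edges",[round(float(np.linalg.norm(P[i]-P[i-1])),4) for i in range(len(P))],"mean",P.mean(0))
rep("floor",[ray("top",A(p),.010) for p in [(118,94),(348,117),(340,195),(107,173)]])
rep("frame",[ray("top",A(p),.050) for p in [(52,24),(415,60),(392,260),(18,222)]])
rep("cradle",[ray("top",B(p),.024) for p in [(538,33),(708,68),(688,245),(508,213)]])
rep("htop",[ray("top",B((605,105)),.134)])
rep("tray",[ray("top",C(p),.03) for p in [(163,415),(270,409),(278,518),(170,525)]])
rep("tgrip",[ray("top",C((229,560)),.048)])
rep("casefoot",[ray("top",C(p),.0) for p in [(45,350),(330,383)]])
rep("casetop",[ray("top",C(p),.17) for p in [(10,300),(370,340)]])
rep("casetopouter",[ray("top",p,.17) for p in [(228,152),(425,173),(432,73),(244,55)]])
rep("lips",[ray("top",C(p),.0) for p in [(117,374),(253,388)]])
rep("jar",[ray("top",(500,180),.11)]);rep("cup",[ray("top",(398,334),.035)])
im=cv2.imread("pics/top0.png");hsv=cv2.cvtColor(im,cv2.COLOR_BGR2HSV)
m=cv2.inRange(hsv,(0,120,0),(20,255,90)); m[:,:110]=0;m[:,235:]=0;m[:238]=0;m[285:]=0
n,l,s,c=cv2.connectedComponentsWithStats(m)
for i in range(1,n): print(s[i][4],c[i],ray("top",c[i],.024))
# side view handle top/grip
s=cv2.imread("pics/side0.png"); b=(s.max(2)<45).astype(np.uint8)
b[:155]=0; b[260:]=0; b[:,:325]=0;b[:,375:]=0
n,l,st,c=cv2.connectedComponentsWithStats(b)
for i in range(1,n): print(st[i],c[i])
```

```text
floor [[0.5329578104376338, 0.3730989765542901, 0.010000000000000009], [0.5157528247267409, 0.18550027765149874, 0.010000000000000009], [0.4529709422554353, 0.1893667064707708, 0.010000000000000009], [0.4688444371825301, 0.37736706557445504, 0.010000000000000009]] edges [0.0643, 0.1884, 0.0629, 0.1887] mean [0.4926 0.2813 0.01  ]
frame [[0.581938784485179, 0.4114396672013803, 0.050000000000000044], [0.5556259199091891, 0.12647146691391647, 0.050000000000000044], [0.40223826209693164, 0.13905969998836198, 0.050000000000000044], [0.42803174795067755, 0.42502312332098463, 0.050000000000000044]] edges [0.1545, 0.2862, 0.1539, 0.2871] mean [0.492  0.2755 0.05  ]
cradle [[0.5232795311928208, -0.2570411730838353, 0.02400000000000002], [0.5050924282669649, -0.34742255072255096, 0.02400000000000002], [0.41097305947766777, -0.3321625915430506, 0.02400000000000002], [0.42684100418490006, -0.23782341867782908, 0.02400000000000002]] edges [0.0983, 0.0922, 0.0953, 0.0957] mean [ 0.4665 -0.2936  0.024 ]
htop [[0.4744719651568553, -0.2548174074478695, 0.134]] edges [0.0] mean [ 0.4745 -0.2548  0.134
[... 1310 characters left out ...]
-0.0123  0.    ]
jar [[0.6388396924234243, -0.3335728220673744, 0.10999999999999999]] edges [0.0] mean [ 0.6388 -0.3336  0.11  ]
cup [[0.35819538623043895, -0.156793318342843, 0.03500000000000003]] edges [0.0] mean [ 0.3582 -0.1568  0.035 ]
129 [151.4574 250.7364] [0.5149 0.3274 0.024 ]
259 [174.2471 254.2162] [0.5083 0.2816 0.024 ]
128 [197.4609 255.3594] [0.5064 0.2353 0.024 ]
127 [214.0157 257.3307] [0.5028 0.2022 0.024 ]
129 [164.2946 269.186 ] [0.4784 0.2996 0.024 ]
132 [179.5833 270.8106] [0.4754 0.2691 0.024 ]
131 [194.6794 272.626 ] [0.4721 0.2391 0.024 ]
127 [211.0236 273.4173] [0.4708 0.2067 0.024 ]
[335 165   7  41 235] [338.1872 185.2638]
[352 237  12  15 158] [357.7089 243.2532]
```

```bash
cat >> h.py <<'E'
BIN=np.array([.484,.1845,.010]); BY=np.radians(-95.2)
SEAT=np.array([.4653,-.3005,.008]); SY=np.radians(-100.5)
GR=np.array([-.047,0,.105])
FLIP=1
def Rs(yaw,p): return R.from_euler("ZY",[yaw,p]).as_matrix()   # p>0: lip down
def tool(yaw,p=0,f=None):
    s=FLIP if f is None else f
    return Rs(yaw,p)@np.diag([s,-s,-1.])
def tcp_from_pt(pt,local,yaw,p):  # TCP such that scoop-local point is at pt
    return np.array(pt)+Rs(yaw,p)@(GR-np.array(local))
LIP=[.031,0,0]; REAR=[-.031,0,0]
E
python3 - <<'E'
from h import *
np.set_printoptions(precision=2,suppress=True)
B=lambda s,z=0:BIN+Rs(BY,0)@np.array([s,0,z])
d=np.degrees
for f in(1,-1):
    print("flip",f)
    T=[("cradle up",SEAT+[0,0,.12],[0,0,0],SY,0),("cradle",SEAT,[0,0,0],SY,0),("bin in",B(-.155,.06),LIP,BY,0),("bin lo",B(-.155,.001),LIP,BY,0),("bin end",B(-.01),LIP,BY,0),
     ("bin tilt",B(-.072,.002),REAR,BY,-.35),("up",B(-.072,.08),REAR,BY,-.35)]
    for y in (-90,-75,-105):
        for p in (-.35,0,.4,.8): T.append((f"tray{y} {p}",[.52,-.03,.042],LIP,np.radians(y),p))
    for n,pt,l,y,p in T:
        q=robot.ik(tcp_from_pt(pt,l,y,p),tool(y,p,f)); print(n,q)
E
```

```text
flip 1
cradle up [-0.41  0.43  1.09  1.85 -0.42  1.12 -2.5 ]
cradle [-0.37  0.67  1.08  1.95 -0.72  0.97 -2.25]
bin in [-0.6   0.52 -0.2   1.57  0.11  1.05  2.23]
bin lo [-0.58  0.59 -0.21  1.62  0.15  0.95  2.2 ]
bin end [-0.46  0.44 -0.12  1.86  0.07  0.84  2.43]
bin tilt [-0.64  0.62 -0.13  1.64  0.33  1.18  2.12]
up [-0.64  0.53 -0.13  1.59  0.3   1.31  2.17]
tray-90 -0.35 [-0.43  0.45  0.03  1.9   0.38  0.96  2.5 ]
tray-90 0 [ 0.69  0.56 -1.08  1.92  0.58  1.02  2.49]
tray-90 0.4 [-0.64  0.59  1.08  1.94 -0.93  1.29 -2.28]
tray-90 0.8 [-0.31  0.84  1.08  1.84 -1.18  1.77 -1.94]
tray-75 -0.35 [-0.43  0.37  0.    2.04  0.46  0.85  2.64]
tray-75 0 [-1.01  0.51  1.09  2.01 -0.56  0.95 -2.51]
tray-75 0.4 [-0.63  0.64  1.08  1.89 -0.88  1.38 -2.06]
tray-75 0.8 [-0.31  0.92  1.08  1.7  -1.09  1.88 -1.8 ]
tray-105 -0.35 [-0.41  0.53  0.07  1.78  0.29  1.06  2.37]
tray-105 0 [ 0.68  0.6  -1.08  1.87  0.62  1.05  2.22]
tray-105 0.4 [-0.67  0.54  1.09  2.   -0.97  1.17 -2.5 ]
tray-105 0.8 [-0.09  0.55  0.71  1.99 -1.12  1.39 -2.18]
flip -1
cradle up [-0.29  0.35  0.9   1.84 -0.31  1.09  0.
[... 284 characters left out ...]
 1.61  0.01  1.26 -0.72]
tray-90 -0.35 [-0.86  0.51  0.58  1.92  0.08  0.9  -0.37]
tray-90 0 [-0.66  0.38  0.63  1.96 -0.29  0.89  0.11]
tray-90 0.4 [-0.6   0.54  1.01  1.94 -0.89  1.24  0.82]
tray-90 0.8 [-0.25  0.76  0.96  1.84 -1.13  1.68  1.16]
tray-75 -0.35 [-0.87  0.41  0.53  2.05  0.21  0.78 -0.26]
tray-75 0 [-0.67  0.34  0.61  2.01 -0.26  0.87  0.35]
tray-75 0.4 [-0.54  0.55  0.93  1.88 -0.79  1.3   1.  ]
tray-75 0.8 [-0.26  0.86  0.98  1.7  -1.04  1.81  1.3 ]
tray-105 -0.35 [-0.84  0.62  0.65  1.79 -0.07  1.02 -0.47]
tray-105 0 [-0.66  0.43  0.65  1.91 -0.32  0.91 -0.11]
tray-105 0.4 [-0.67  0.54  1.09  2.   -0.97  1.17  0.64]
tray-105 0.8 [ 0.01  0.51  0.59  1.98 -1.08  1.33  0.93]
```

```bash
sed -i 's/^FLIP=1/FLIP=-1/' h.py
python3 - <<'E'
from h import *
np.set_printoptions(precision=4,suppress=True)
p0=tcp_from_pt(SEAT,[0,0,0],SY,0); print(p0)
robot.move_linear([.157,.605,.32],velocity=.2)
robot.move_ptp(p0+[0,0,.17],tool(SY)); robot.gripper_to(.06)
robot.move_linear(p0+[0,0,.06],velocity=.2)
cv2.imwrite("pics/s1.png",cv2.convertScaleAbs(robot.grab_frame("side")[100:300,250:450,::-1],alpha=1.0).repeat(3,0).repeat(3,1))
s=robot.get_state();print(s["time"],s["ee_pos"],s["force"])
E
```

```text
[ 0.4739 -0.2543  0.113 ]
5.3833 [ 0.4744 -0.2547  0.1743] [ 1.335  -0.4816 -0.7361]
```

View pics/s1.png

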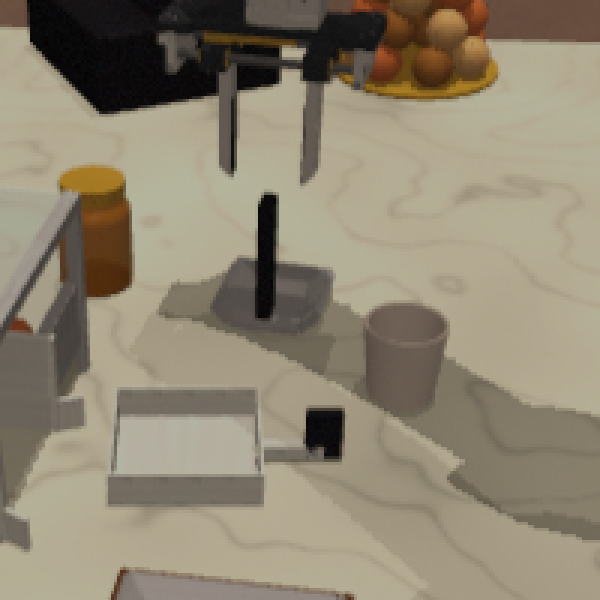

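Fingertips straddle the handle top at (266,195), so it's centred. Now I grip, lift and carry it to the bin.

```bash
cat >> h.py <<'E'
BP=lambda s,z=0,y=0:BIN+Rs(BY,0)@np.array([s,y,z])
def go(pt,l,yaw,p,v=.15,th=None):
    return robot.move_linear(tcp_from_pt(pt,l,yaw,p),velocity=v,frame=tool(yaw,p),threshold=th)
def st(m=""):
    s=robot.get_state(); print(m,"t",round(s["time"],1),"p",np.round(s["ee_pos"],4),"F",np.round(s["force"],1),"g",round(s["grasp_force"],1),round(s["opening"],4)); return s
def pic(n,f,c=None,k=1):
    im=robot.grab_frame(n)[:,:,::-1]
    if c: im=im[c[1]:c[3],c[0]:c[2]]
    cv2.imwrite(f"pics/{f}.png",cv2.resize(im,None,fx=k,fy=k,interpolation=cv2.INTER_CUBIC))
E
python3 - <<'E'
from h import *
p0=tcp_from_pt(SEAT,[0,0,0],SY,0)
robot.move_linear(p0,velocity=.1); robot.pause(.2); st("down")
robot.gripper_to(.0); st("grip")
robot.move_linear(p0+[0,0,.09],velocity=.12); robot.pause(.2); st("lift")
go(BP(-.17,.13),LIP,BY,0,.25)
go(BP(-.165,.07),LIP,BY,.6,.15)
go(BP(-.165,.012),LIP,BY,.6,.1); robot.pause(.2); st("bin")
pic("side","s2",(230,130,430,440),1.9); 
pic("top","t2")
E
```

```text
down t 6.3 p [ 0.4742 -0.2544  0.1135] F [-0.6 -0.3  0.8] g 0.0 0.0598
grip t 7.1 p [ 0.4739 -0.2543  0.113 ] F [ 0.2  0.  -0.4] g 30.0 0.0139
lift t 8.2 p [ 0.4736 -0.2543  0.2024] F [-0.6  0.8 -2. ] g 30.0 0.0137
bin t 13.2 p [0.4996 0.3541 0.1534] F [ 0.5  0.  -0.6] g 30.0 0.0143
```

View pics/s2.png

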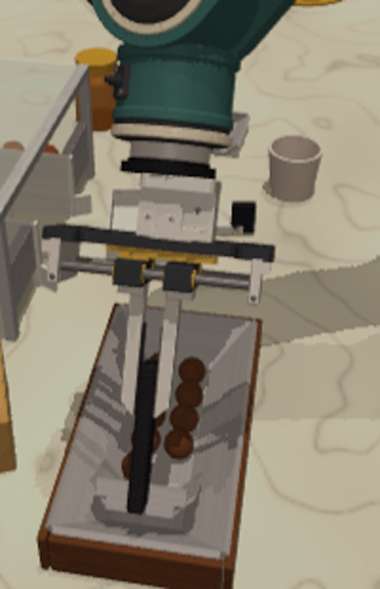

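The pan at (147,505) is pitched lip-down behind the last truffle (130,463) and centred in the trough. Pushing now.

Run:
```python
from h import *
go(BP(-.163,.001),LIP,BY,.6,.05,6); st("touch")
for s,p in((-.150,.45),(-.137,.28),(-.124,.1),(-.114,0)):
    print(go(BP(s,.0008),LIP,BY,p,.06)); st(s)
print(go(BP(-.074,.0008),LIP,BY,0,.04,12)); robot.pause(.2); s=st("end")
pic("top","t3",(80,180,320,330),3)
pic("side","s3",(230,200,430,440),2)
```

```text
touch t 13.6 p [0.4994 0.352  0.1414] F [-0.5 -0.9  5.9] g 30.0 0.0142
False
-0.15 t 13.9 p [0.4994 0.3593 0.1391] F [0.1 2.4 3. ] g 30.0 0.0138
False
-0.137 t 14.3 p [0.5012 0.3685 0.1345] F [-1.8  7.9 14.7] g 30.0 0.014
False
-0.124 t 14.7 p [0.503  0.3752 0.1245] F [ 0.   0.2 23.8] g 30.0 0.0142
False
-0.114 t 14.9 p [0.5032 0.3753 0.1174] F [-2.  -2.1 31.8] g 30.0 0.0139
True
end t 15.4 p [0.503  0.374  0.1176] F [ 0.5 -1.7  7.9] g 30.0 0.014
```

View pics/s3.png

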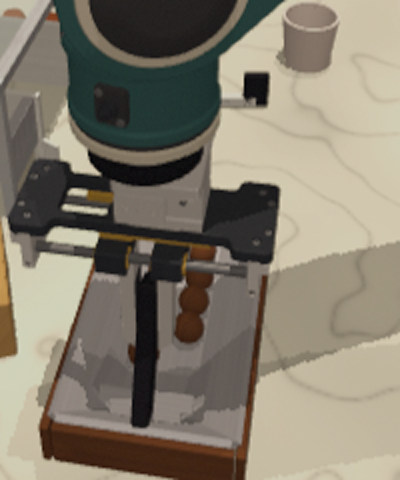

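View pics/t3.png

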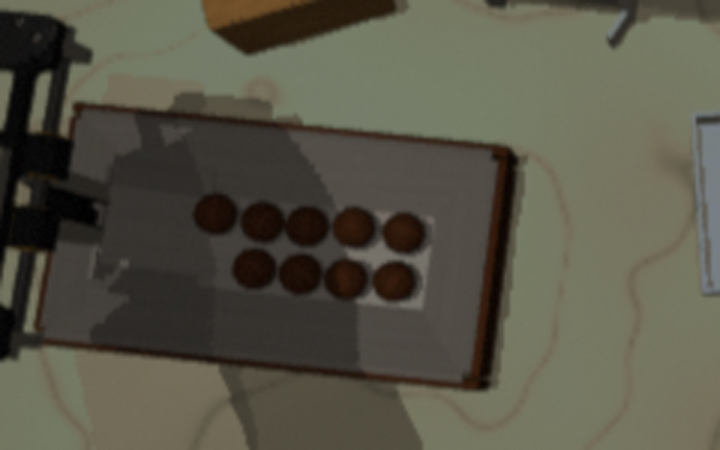

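The truffles are unmoved. The handle base, which reaches 60 mm behind the origin, caught the rear slope and turned the scoop in the grip. I'll lift it and level the scoop by pressing it lightly on the free counter.

```bash
python3 - <<'E'
from h import *
st()
p=robot.get_state()["ee_pos"]
robot.move_linear(p+[0,0,.10],velocity=.12)
q=tcp_from_pt([.40,.03,0],[0,0,0],BY,0)
robot.move_linear([q[0],q[1],.24],velocity=.25)
robot.move_linear([q[0],q[1],.155],velocity=.12); robot.pause(.2); st("hover")
pic("top","t4",(240,180,400,330),4); pic("side","s4",(270,120,450,330),2.8)
E
python3 -c "
import cv2,numpy as np
a=cv2.resize(cv2.imread('pics/t4.png'),(420,394));b=cv2.resize(cv2.imread('pics/s4.png'),(338,394));cv2.imwrite('pics/m4.png',np.hstack([a,b]))"
```

```text
t 15.5 p [0.503  0.374  0.1176] F [-1.1 -1.9  8.4] g 30.0 0.0137
hover t 19.0 p [0.4045 0.0771 0.1555] F [-0.7  0.5 -1.5] g 30.0 0.0141
```

View pics/m4.png

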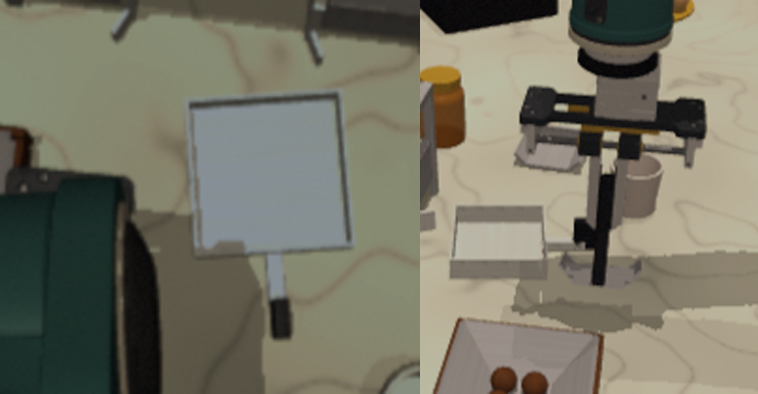

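The side crop shows the scoop held with its handle at (604,230) and pan at (600,268), clear of the tray. Now pressing it level.

Run:
```python
from h import *
q=tcp_from_pt([.40,.03,0],[0,0,0],BY,0)
print(robot.move_linear([q[0],q[1],.09],velocity=.04,threshold=3)); st("touch")
for z in range(1,8):
    p=robot.get_state()["ee_pos"]; s=robot.get_state()
    print(robot.move_linear([q[0],q[1],p[2]-.006],velocity=.03,threshold=25)); s=st()
    if s["force"][2]>24: break
robot.pause(.3); s=st("rest"); print(s["moment"])
c=(270,180,450,300); pic("side","s5",c,4)
```

```text
True
touch t 20.2 p [0.4043 0.077  0.1069] F [0.9 2.  4.5] g 30.0 0.0137
True
 t 20.4 p [0.4046 0.0779 0.1044] F [-3.1  2.6  9.4] g 30.0 0.0137
True
 t 20.6 p [0.4048 0.0784 0.1021] F [-4.   1.7  9.7] g 30.0 0.0141
True
 t 20.8 p [0.4049 0.0787 0.0999] F [-3.3  1.2  9.7] g 30.0 0.0139
True
 t 21.0 p [0.4049 0.0789 0.0976] F [-3.4  0.8 10.2] g 30.0 0.014
True
 t 21.2 p [0.4051 0.0791 0.0956] F [-3.9  0.5 11. ] g 30.0 0.0136
True
 t 21.5 p [0.4052 0.0791 0.0936] F [-3.9  1.2 11.9] g 30.0 0.0141
True
 t 21.7 p [0.4054 0.0793 0.0916] F [-4.2  1.3 10.5] g 30.0 0.0138
rest t 22.0 p [0.4053 0.0792 0.0917] F [-2.6  2.   8. ] g 30.0 0.0143
[ 0.01366409  0.98040126 -0.03933876]
```

View pics/s5.png

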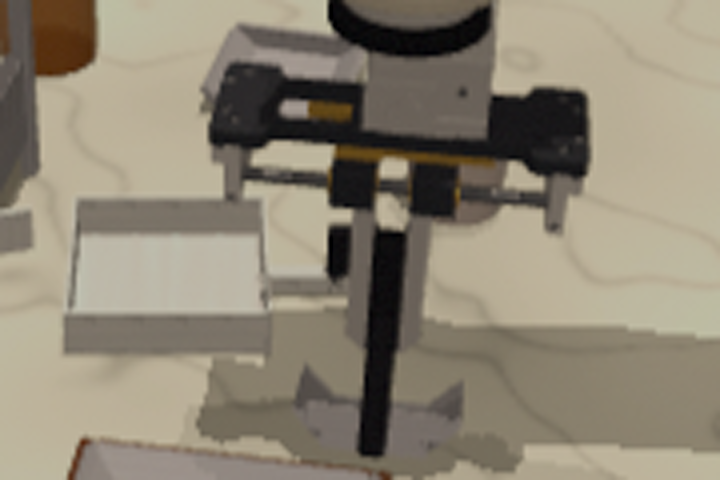

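Run:
```python
from h import *
from scipy.optimize import least_squares
im=cv2.imread("pics/s5.png"); 
tcp=robot.get_state()["ee_pos"]
# unknown: pitch p, grip local x gx, height gz ; features: handle top rear (-.060,.126), bottom rear (-.060,0), ears front corner (.031,±.044,.019), back wall
f={( -.060,0,.126):(367.5,238),(-.060,0,0.0):(363,293.7),(.031,.044,.019):(270+462/4,180+383/4),(.031,-.044,.019):(270+305/4,180+368/4)}
def res(x,full=False):
    M=Rs(BY,x[0]); o=tcp-M@np.array([x[1],0,x[2]])
    r=[(proj("side",o+M@np.array(k))-v) for k,v in f.items()]
    return np.concatenate([np.ravel(r),[(x[1]+.047)*300]])
for p0 in(-.4,0,.5):
    s=least_squares(res,[p0,-.047,.105]); print(s.x,s.cost,np.round(s.fun,1)); M=Rs(BY,s.x[0]); o=tcp-M@np.array([s.x[1],0,s.x[2]]); print("lip z",(o+M@np.array(LIP))[2],"rear z",(o+M@np.array([-.06,0,0]))[2])
```

```text
[ 0.34304599 -0.06434644  0.08529924] 1535.484189082407 [ -0.1   0.5  -0.6   2.  -39.2  -4.8  38.4   2.9  -5.2]
lip z -0.020715490192633804 rear z 0.009893011327012646
[ 0.34304649 -0.06434684  0.08529943] 1535.4841890797486 [ -0.1   0.5  -0.6   2.  -39.2  -4.8  38.4   2.9  -5.2]
lip z -0.02071583106298692 rear z 0.009892713355428025
[ 0.34304867 -0.06434717  0.08529945] 1535.4841890995997 [ -0.1   0.5  -0.6   2.  -39.2  -4.8  38.4   2.9  -5.2]
lip z -0.020716093509224313 rear z 0.009892637622145078
```

```bash
cat > fit.py <<'E'
from h import *
from scipy.optimize import least_squares
def fit(f,tcp,yaw,pt,contact=None):
    def res(x):
        M=Rs(yaw,pt+x[0]); o=tcp-M@np.array([x[1],0,x[2]])
        r=np.ravel([(proj("side",o+M@np.array(k))-v) for k,v in f.items()])
        e=[(x[1]+.047)*100]
        if contact is not None: e.append((min((o+M@np.array(LIP))[2],(o+M@np.array(REAR))[2])-contact)*500)
        return np.concatenate([r,e])
    s=least_squares(res,[0,-.047,.105]); print("dpitch,gx,gz",s.x.round(4),"cost",round(s.cost,1),np.round(s.fun,1)); return s.x
E
python3 - <<'E'
from fit import *
tcp=robot.get_state()["ee_pos"]
f={( -.060,0,.126):(367.5,238),(-.060,0,0.0):(363,293.7),(.031,-.044,.019):(270+462/4,180+383/4),(.031,.044,.019):(270+305/4,180+368/4)}
fit(f,tcp,BY,0); fit(f,tcp,BY,0,0.)
f.pop((-.060,0,0.0)); fit(f,tcp,BY,0,0.)
E
```

```text
dpitch,gx,gz [ 0.3758 -0.0565  0.0804] cost 3.2 [-0.1 -1.1 -0.7  1.6 -0.8 -0.2 -0.3 -0.5 -0.9]
dpitch,gx,gz [ 0.364  -0.0366  0.0741] cost 6.2 [-0.3 -1.7 -1.   2.1 -0.6 -0.6 -0.8 -0.9  1.  -0.8]
dpitch,gx,gz [ 0.3472 -0.033   0.0755] cost 2.0 [-0.5 -0.2 -0.6 -0.1 -0.9 -0.4  1.4 -0.5]
```

Fit: the scoop is lip-down 0.35 rad in the grip and has slid about 28 mm. I'll set it back level in the cradle, compensating for this, and take a fresh grip.

Run:
```python
from h import *
D,gx,gz=.355,-.045,.077
c=SEAT+Rs(SY,0)@np.array([-.007,0,0]); q=c+Rs(SY,0)@np.array([gx,0,gz]); T=tool(SY,-D)
p=robot.get_state()["ee_pos"]
robot.move_linear(p+[0,0,.11],velocity=.15)
robot.move_linear(q+[0,0,.11],velocity=.2,frame=T)
robot.move_linear(q+[0,0,.02],velocity=.12); robot.pause(.1); st("near")
pic("side","s6",(290,120,420,240),4)
```

```text
near t 25.7 p [ 0.4752 -0.2494  0.1057] F [-0.3  1.1 -1.6] g 30.0 0.0138
```

View pics/s6.png

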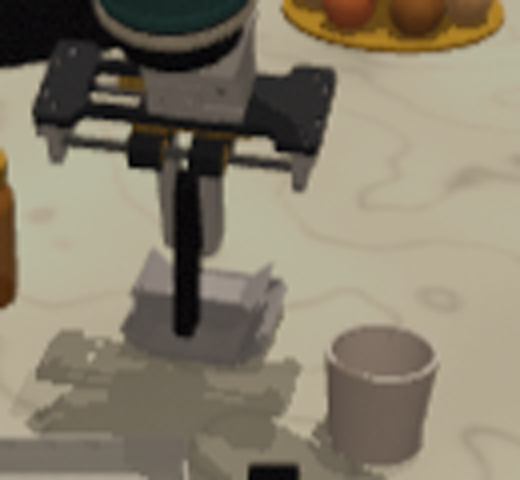

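The handle runs from (186,170) to (186,333), with the ears at (153,250) and (268,263). Checking the fit before lowering.

Run:
```python
from fit import *
s=robot.get_state(); f={( -.060,0,.126):(336.5,162.5),(-.060,0,0.0):(336.5,203.2),(.031,-.044,.019):(357,185.7),(.031,.044,.019):(328.2,182.5)}
x=fit(f,s["ee_pos"],SY,-.355); f.pop((-.060,0,0.0)); fit(f,s["ee_pos"],SY,-.355)
f.pop((-.060,0,.126))
```

```text
dpitch,gx,gz [ 0.379  -0.0468  0.0773] cost 2.9 [ 0.6 -0.7 -0.7  1.6  1.2 -0.1 -0.2 -0.6  0. ]
dpitch,gx,gz [ 0.373  -0.0431  0.0773] cost 0.8 [ 0.3  0.   1.   0.3 -0.5 -0.2  0.4]
```

Run:
```python
from h import *
D,gx,gz=.37,-.045,.077
c=SEAT+Rs(SY,0)@np.array([-.006,0,0]); q=c+Rs(SY,0)@np.array([gx,0,gz]); T=tool(SY,-D)
print(robot.move_linear(q+[0,0,-.004],velocity=.05,frame=T,threshold=5)); st("down")
robot.gripper_to(.06)
p=robot.get_state()["ee_pos"]
robot.move_linear(p-T[:,2]*.16,velocity=.25); robot.pause(.3)
pic("side","s7",(290,120,420,240),4)
im=robot.grab_frame("top"); cv2.imwrite("pics/t7.png",cv2.convertScaleAbs(cv2.resize(im[230:330,410:520,::-1],None,fx=4,fy=4,interpolation=cv2.INTER_CUBIC),alpha=1.6))
a=cv2.imread("pics/t7.png"); b=cv2.resize(cv2.imread("pics/s7.png"),(355,400)); a=a[:400]
cv2.imwrite("pics/m7.png",np.hstack([a,b[:a.shape[0]]])); print(a.shape)
```

```text
True
down t 26.2 p [ 0.4747 -0.25    0.0853] F [-0.7  0.6 -2.1] g 30.0 0.0137
(400, 440, 3)
```

View pics/m7.png

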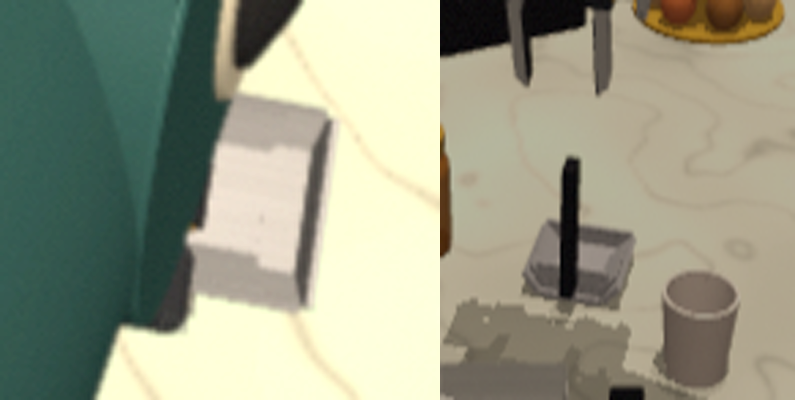

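The scoop stands upright in the cradle with its handle top at side pixel ≈(338,168). I'll measure its shift along the cradle from the side view and grip it again.

Run:
```python
from h import *
im=robot.grab_frame("side"); b=(im.max(2)<45).astype(np.uint8); b[:150]=0;b[215:]=0;b[:,:325]=0;b[:,352:]=0
n,l,s,c=cv2.connectedComponentsWithStats(b); i=1+s[1:,4].argmax(); print(s[i],c[i])
v=s[i][1]; sh=ray("side",(338,v),.134)-ray("side",(338,165),.134); print(sh, sh@Rs(SY,0)[:,0])
d=float(np.clip(sh@Rs(SY,0)[:,0],-.012,.004))
p0=tcp_from_pt(SEAT,[0,0,0],SY,0)+Rs(SY,0)[:,0]*d
robot.move_linear(p0+[0,0,.10],velocity=.25,frame=tool(SY)); robot.move_linear(p0+[0,0,0],velocity=.12); robot.pause(.2); st("down")
robot.gripper_to(0.); st("grip")
robot.move_linear(p0+[0,0,.10],velocity=.15);
```

```text
[334 168   7  42 232] [336.81465517 188.72844828]
[-0.00063764  0.01758276  0.        ] -0.017172132791646998
down t 30.3 p [ 0.4764 -0.2425  0.1135] F [-0.   0.1  0.4] g 0.0 0.0601
grip t 31.1 p [ 0.4761 -0.2425  0.113 ] F [ 0.5 -0.1 -1.2] g 30.0 0.014
```

```bash
cat >> h.py <<'E'
class Stop(Exception): pass
def chk(m,lim=7):
    s=st(m)
    if np.linalg.norm(s["force"])>lim: raise Stop(m)
E
python3 - <<'E'
from h import *
go(BP(-.10,.12),LIP,BY,0,.3)
go(BP(-.165,.09),LIP,BY,.7,.2)
go(BP(-.163,.0015),LIP,BY,.7,.1,8); robot.pause(.1); chk("in")
for s,p in((-.150,.6),(-.137,.5),(-.124,.35),(-.110,.2),(-.098,.08),(-.087,0)):
    go(BP(s,.0012),LIP,BY,p,.05,10); chk((s,p))
print(go(BP(-.074,.001),LIP,BY,0,.04,8)); robot.pause(.1); st("end")
pic("top","t8",(80,180,320,330),2)
pic("side","s8",(230,200,430,440),2)
a=cv2.resize(cv2.imread("pics/t8.png"),(480,300)); b=cv2.imread("pics/s8.png"); b=cv2.resize(b,(320,384)); m=np.zeros((384,800,3),np.uint8); m[:300,:480]=cv2.convertScaleAbs(a,alpha=1.5); m[:,480:]=b; cv2.imwrite("pics/m8.png",m)
E
```

```text
in t 36.3 p [0.4981 0.3391 0.1424] F [ 0.8 -0.6 -2.6] g 30.0 0.0141
(-0.15, 0.6) t 36.6 p [0.4976 0.3403 0.1426] F [-0.   1.  -2.6] g 30.0 0.0138
(-0.137, 0.5) t 36.9 p [0.4975 0.3396 0.1407] F [ 0.3  0.2 -3. ] g 30.0 0.0136
(-0.124, 0.35) t 37.2 p [0.4979 0.3451 0.1359] F [ 0.2 -0.9 -1.7] g 30.0 0.0137
(-0.11, 0.2) t 37.6 p [0.4984 0.3492 0.1288] F [ 0.7 -0.2 -1.2] g 30.0 0.0142
(-0.098, 0.08) t 37.9 p [0.4988 0.3507 0.1214] F [ 0.7 -0.5 -0.9] g 30.0 0.014
(-0.087, 0) t 38.1 p [0.4988 0.3485 0.1158] F [ 0.3 -0.6 -1.6] g 30.0 0.0139
False
end t 38.7 p [0.4978 0.336  0.1161] F [ 0.3  0.6 -1.7] g 30.0 0.0136
```

View pics/m8.png

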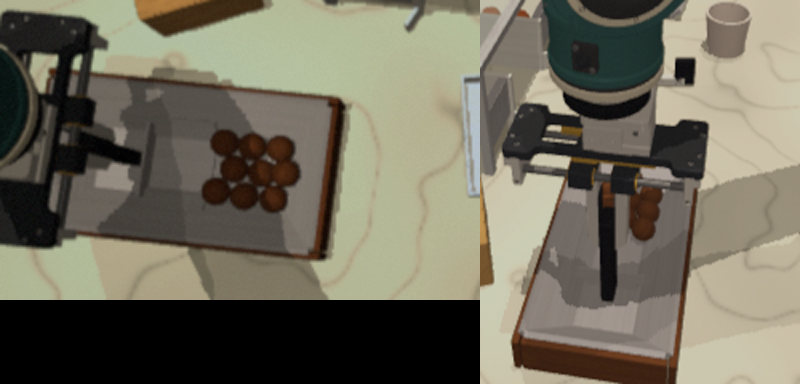

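Now the push is free of force. The truffles form a 3×3 cluster at crop x 205–300 against the far end, with the lip at ≈215. Advancing under the rear rows.

Run:
```python
from h import *
for s in (-.055,-.04,-.03,-.022):
    r=go(BP(s,.001),LIP,BY,0,.035,6); st((s,r))
robot.pause(.2)
pic("top","t9",(140,220,260,300),4)
pic("side","s9",(260,220,400,400),2.67)
a=cv2.imread("pics/t9.png")[:,:440]; b=cv2.imread("pics/s9.png")[:,:360]; h=480; m=np.zeros((h,800,3),np.uint8); m[:a.shape[0],:a.shape[1]]=cv2.convertScaleAbs(a,alpha=1.6); m[:min(h,b.shape[0]),440:440+b.shape[1]]=b[:h]; cv2.imwrite("pics/m9.png",m)
```

```text
(-0.055, False) t 39.5 p [0.4961 0.317  0.116 ] F [-0.5 -0.  -1.7] g 30.0 0.0139
(-0.04, False) t 40.1 p [0.4947 0.302  0.116 ] F [-0.4 -0.3 -2.9] g 30.0 0.0138
(-0.03, False) t 40.5 p [0.4938 0.2919 0.1161] F [-0.   0.7 -1.8] g 30.0 0.014
(-0.022, False) t 40.9 p [0.4931 0.2839 0.1161] F [ 0.5 -0.2 -2.2] g 30.0 0.0137
```

View pics/m9.png

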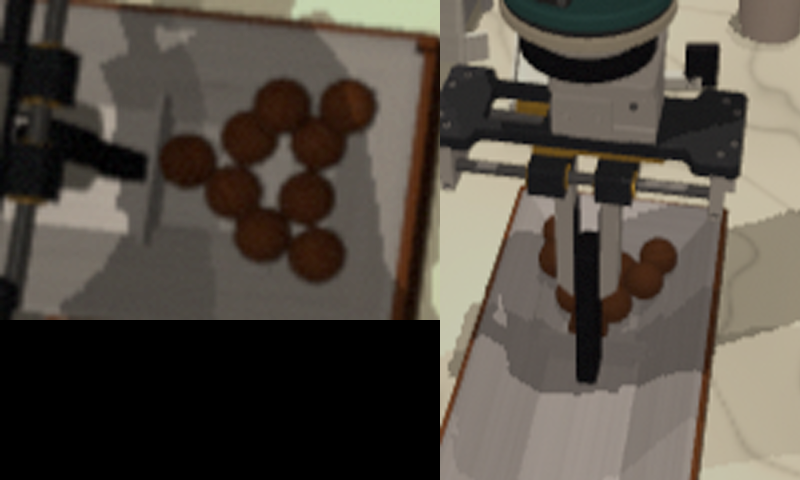

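Nine truffles are visible; three are in the pan and two at its flanks. I'll go slightly further, then tilt back and lift.

```bash
cat >> h.py <<'E'
HB=[-.060,0,0]
def lift_out(s):
    b=BP(s-.091,.0015)
    for p in(-.1,-.2,-.3): go(b,HB,BY,p,.05); 
    go(b+[0,0,.02],HB,BY,-.3,.06); go(b+[0,0,.085],HB,BY,-.3,.1); st("lifted")
E
python3 - <<'E'
from h import *
r=go(BP(-.012,.001),LIP,BY,0,.035,6); st(r)
lift_out(-.012); robot.pause(.2)
pic("top","t10",(140,200,270,310),3.4)
pic("side","s10",(240,170,420,400),2)
a=cv2.imread("pics/t10.png")[:,:440]; b=cv2.imread("pics/s10.png")[:,:360]; h=480; m=np.zeros((h,800,3),np.uint8); m[:a.shape[0],:a.shape[1]]=cv2.convertScaleAbs(a,alpha=1.6); m[:min(h,b.shape[0]),440:440+b.shape[1]]=b[:h]; cv2.imwrite("pics/m10.png",m)
E
```

```text
False t 41.6 p [0.4922 0.2739 0.1161] F [ 1.   0.1 -2.5] g 30.0 0.014
lifted t 44.0 p [0.4947 0.3055 0.2001] F [-0.3 -0.6 -2.1] g 30.0 0.014
```

View pics/m10.png

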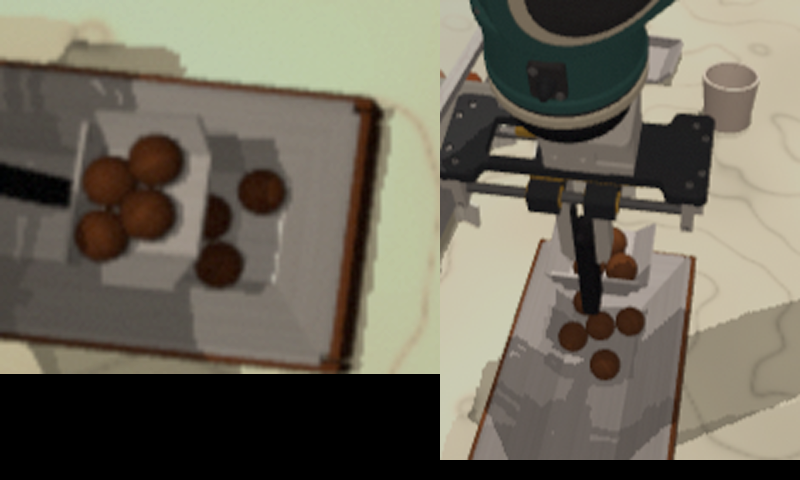

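The pan holds four truffles and five remain in the bin. That uses up the picture views, so everything from here is measured numerically. Locating the tray by mask.

```bash
cat >> h.py <<'E'
def tray():
    im=robot.grab_frame("top")[:,:,::-1].copy(); hsv=cv2.cvtColor(im,cv2.COLOR_BGR2HSV)
    m=cv2.inRange(hsv,(85,8,45),(125,90,255)); m[:,:255]=0; m[:,445:]=0; m[:205]=0; m[360:]=0
    d=cv2.inRange(hsv,(0,120,0),(20,255,90)); d[:,:255]=0;d[:,445:]=0;d[:205]=0;d[330:]=0
    k=cv2.morphologyEx(m|d,cv2.MORPH_CLOSE,np.ones((5,5)));k=cv2.morphologyEx(k,cv2.MORPH_OPEN,np.ones((15,15)))
    c,_=cv2.findContours(k,cv2.RETR_EXTERNAL,cv2.CHAIN_APPROX_NONE); c=max(c,key=cv2.contourArea)
    P=np.array([ray("top",q[0],.03)[:2] for q in c],np.float32); r=cv2.minAreaRect(P*1000)
    yaw=(np.radians(r[2])+np.pi/4)%(np.pi/2)-np.pi/4
    # truffles seen in the tray
    n,l,s,cc=cv2.connectedComponentsWithStats(d); b=[(int(s[i][4]),np.round(ray("top",cc[i],.017)[:2],3).tolist()) for i in range(1,n) if s[i][4]>25]
    print("tray",np.round(np.array(r[0])/1000,4),np.round(r[1],1),"yaw",round(yaw,3),"balls px",b); return np.array(r[0])/1000,yaw,r[1]
E
python3 - <<'E'
from h import *
tray()
# same on first picture for comparison
class F: pass
im=cv2.imread("pics/top0.png")[:,:,::-1]; g=robot.grab_frame; 
import h; 
h.robot=type("x",(),{"grab_frame":staticmethod(lambda n:im),"camera_info":robot.camera_info})
tray()
E
```

```text
tray [ 0.5247 -0.047 ] [112.2 109.6] yaw 0.072 balls px []
tray [ 0.5248 -0.0469] [112.1 109.8] yaw 0.074 balls px []
```

```bash
cat >> h.py <<'E'
def tip(c,ty,lx=-.005,ly=.027):
    y=ty-np.pi/2; L=np.array([*c,0])+Rs(ty,0)@np.array([lx,ly,0])
    s=robot.get_state(); 
    go(L+[0,0,.125],LIP,y,-.3,.2)
    go(L+[0,0,.075],LIP,y,-.3,.12); go(L+[0,0,.05],LIP,y,-.1,.08)
    for p in(0,.08,.16,.24,.34,.46,.6,.7): go(L+[0,0,.045],LIP,y,p,.06)
    robot.pause(.4); st("tipped")
    go(L+[0,0,.06],LIP,y,.4,.12); go(L+[0,.02,.12],LIP,y,0,.2)
E
python3 - <<'E'
from h import *
tip(np.array([.526,-.049]),.07)
go(BP(-.09,.13),LIP,BY,0,.25); tray(); st("t")
im=robot.grab_frame("top")[:,:,::-1].copy(); cv2.imwrite("pics/t11.png",im)
hsv=cv2.cvtColor(im,cv2.COLOR_BGR2HSV); d=cv2.inRange(hsv,(0,120,0),(20,255,90)); d[:,:110]=0;d[:,236:]=0;d[:228]=0;d[298:]=0
n,l,s,cc=cv2.connectedComponentsWithStats(d)
for i in range(1,n):
    if s[i][4]>25:
        w=ray("top",cc[i],.024); print(s[i][4],(Rs(BY,0).T@(w-BIN)).round(3))
E
```

```text
tipped t 49.9 p [ 0.5197 -0.03    0.1757] F [-0.2  1.  -2.1] g 30.0 0.0138
tray [ 0.5014 -0.0636] [116.1 111.5] yaw 0.092 balls px [(224, [0.52, -0.103]), (106, [0.504, -0.033]), (108, [0.473, -0.056])]
t t 52.4 p [0.4998 0.3501 0.245 ] F [ 0.7  0.  -2.1] g 30.0 0.0136
394 [-0.047  0.001  0.014]
131 [-0.015  0.02   0.014]
132 [-0.09  -0.009  0.014]
29 [-0.19  -0.077  0.014]
```

Four truffles are in the tray, which has been nudged to (.501,-.064). Five remain in the bin, so on to the second pass.

```bash
cat >> h.py <<'E'
def bincount():
    im=robot.grab_frame("top")[:,:,::-1].copy(); hsv=cv2.cvtColor(im,cv2.COLOR_BGR2HSV); d=cv2.inRange(hsv,(0,120,0),(20,255,90)); d[:,:110]=0;d[:,236:]=0;d[:228]=0;d[298:]=0
    n,l,s,cc=cv2.connectedComponentsWithStats(d)
    print("bin",[(int(s[i][4]),(Rs(BY,0).T@(ray("top",cc[i],.024)-BIN))[:2].round(3).tolist()) for i in range(1,n) if s[i][4]>40])
SCH=((-.150,.6),(-.137,.5),(-.124,.35),(-.110,.2),(-.098,.08),(-.087,0))
def push(s0,send):
    a=[x for x in SCH if x[0]>=s0-.001]; s,p=a[0]
    go(BP(s,.07),LIP,BY,p,.2); go(BP(s,.0015),LIP,BY,p,.1,8); chk("in")
    for s,p in a[1:]: go(BP(s,.0012),LIP,BY,p,.06,10)
    chk("flat"); r=go(BP(send,.001),LIP,BY,0,.045,8); st(("pushed",r))
E
python3 - <<'E'
from h import *
bincount(); push(-.124,-.03); bincount(); r=go(BP(-.006,.001),LIP,BY,0,.03,6); chk(r); bincount()
lift_out(-.006); robot.pause(.3); bincount(); tray()
E
```

```text
bin [(397, [-0.047, 0.001]), (130, [-0.015, 0.02]), (134, [-0.09, -0.009])]
in t 54.0 p [0.499  0.3453 0.1374] F [-0.9 -0.3 -1.4] g 30.0 0.0137
flat t 54.8 p [0.4988 0.3489 0.116 ] F [-0.7 -0.4 -1.6] g 30.0 0.0138
('pushed', False) t 56.2 p [0.4938 0.2923 0.116 ] F [ 0.3  1.  -1.7] g 30.0 0.014
bin [(534, [-0.015, 0.004]), (133, [-0.037, -0.013])]
False t 57.2 p [0.4916 0.2683 0.116 ] F [-0.4  0.  -2. ] g 30.0 0.0139
bin [(685, [-0.014, 0.0])]
lifted t 59.6 p [0.4942 0.2996 0.2001] F [ 0.3 -0.2 -3. ] g 30.0 0.0138
bin [(178, [-0.097, 0.029]), (130, [-0.01, 0.024]), (57, [-0.033, 0.017]), (178, [-0.097, -0.012]), (85, [-0.031, -0.015])]
tray [ 0.5001 -0.064 ] [114.  109.7] yaw 0.127 balls px [(224, [0.52, -0.103]), (106, [0.504, -0.033]), (109, [0.473, -0.055])]
```

Run:
```python
from h import *
tip(np.array([.501,-.065]),.1)
go(BP(-.06,.13),LIP,BY,0,.25); tray(); bincount()
push(-.098,-.03); bincount(); r=go(BP(.008,.001),LIP,BY,0,.03,5); st(r); bincount()
p=robot.get_state()["ee_pos"]; s=(Rs(BY,0).T@(p-BIN))[0]+.078; print("lip s",s)
lift_out(min(s,.006)); robot.pause(.3); bincount(); tray()
```

```text
tipped t 65.7 p [ 0.4942 -0.0462  0.1757] F [-0.9 -0.1 -1.8] g 30.0 0.0139
tray [ 0.5001 -0.0648] [113.7 111.6] yaw 0.116 balls px [(231, [0.53, -0.095]), (120, [0.508, -0.111]), (107, [0.504, -0.033]), (107, [0.479, -0.103]), (107, [0.472, -0.056])]
bin [(131, [-0.01, 0.024]), (129, [-0.039, 0.017]), (128, [-0.035, -0.014])]
in t 69.5 p [0.4995 0.3513 0.123 ] F [-0.4 -0.6 -0.9] g 30.0 0.0137
flat t 69.8 p [0.4987 0.35   0.1163] F [ 0.4  0.1 -0.7] g 30.0 0.014
('pushed', False) t 71.2 p [0.4938 0.2924 0.116 ] F [-0.3  0.2 -2.9] g 30.0 0.0138
bin [(396, [-0.016, 0.0])]
True t 72.2 p [0.4911 0.2617 0.1161] F [0.8 1.9 2.6] g 30.0 0.0139
bin [(128, [-0.011, 0.017]), (267, [-0.023, -0.007])]
lip s 0.00040153772598015836
lifted t 74.6 p [0.4936 0.2932 0.2001] F [-0.2 -0.4 -2.5] g 30.0 0.0135
bin [(536, [-0.078, 0.009])]
tray [ 0.5005 -0.0642] [114.1 112.4] yaw 0.092 balls px [(229, [0.53, -0.095]), (122, [0.508, -0.111]), (107, [0.504, -0.033]), (107, [0.479, -0.103]), (107, [0.472, -0.056])]
```

All three are in the pan. Tip them in, then stow the scoop.

Run:
```python
from h import *
tip(np.array([.501,-.065]),.1)
c=SEAT+Rs(SY,0)@np.array([-.005,0,0])
go(c+[0,0,.12],[0,0,0],SY,0,.25)
bincount(); tray()
go(c+[0,0,.03],[0,0,0],SY,0,.15); r=go(c+[0,0,-.003],[0,0,0],SY,0,.05,4); robot.pause(.2); st(r)
im=robot.grab_frame("side"); b=(im.max(2)<45).astype(np.uint8); b[:150]=0;b[215:]=0;b[:,:320]=0;b[:,352:]=0
```

```text
tipped t 80.6 p [ 0.4942 -0.0462  0.1758] F [-0.2 -0.3 -1.9] g 30.0 0.0138
bin []
tray [ 0.5003 -0.0629] [114. 110.] yaw 0.09 balls px [(111, [0.547, -0.059]), (453, [0.511, -0.094]), (220, [0.506, -0.038]), (121, [0.508, -0.111]), (111, [0.462, -0.07])]
True t 84.8 p [ 0.4741 -0.2489  0.113 ] F [ 0.1 -0.5 -2.5] g 30.0 0.0142
```

All nine are in the tray (blob areas sum to 9 balls) and the scoop is on its seat. Release, check the scoop, and locate the tray grip.

Run:
```python
from h import *
robot.gripper_to(.06); p=robot.get_state()["ee_pos"]
robot.move_linear(p+[0,0,.16],velocity=.25)
im=robot.grab_frame("side"); b=(im.max(2)<45).astype(np.uint8); b[:150]=0;b[215:]=0;b[:,:320]=0;b[:,352:]=0
n,l,s,c=cv2.connectedComponentsWithStats(b); print([ (s[i].tolist(),c[i].round(1)) for i in range(1,n) if s[i][4]>20])
robot.move_ptp([.40,.12,.30],tool(0,0,1)) if robot.ik([.40,.12,.30],tool(0,0,1)) is not None else print("no ik")
c,y,_=tray(); g=c-.11*np.array([np.cos(y),np.sin(y)]); print("expect grip",g)
for n in("top","side"):
    im=robot.grab_frame(n); b=(im.max(2)<45).astype(np.uint8); q=proj(n,[*g,.035]).round().astype(int); m=np.zeros_like(b); m[q[1]-22:q[1]+22,q[0]-22:q[0]+22]=1; b&=m
    k,l,s,cc=cv2.connectedComponentsWithStats(b); print(n,q,[(s[i].tolist(),cc[i].round(1),ray(n,cc[i],.04).round(4)) for i in range(1,k) if s[i][4]>20])
st()
for f in(1,-1): print(robot.ik([*g,.034],tool(y,0,f)), robot.ik([.593,-.0085,.034],tool(-.111,0,f)))
```

```text
[([334, 167, 8, 42, 227], array([337.7, 187.9]))]
tray [ 0.5005 -0.0637] [114.9 113. ] yaw 0.064 balls px [(109, [0.547, -0.059]), (447, [0.511, -0.094]), (217, [0.506, -0.038]), (120, [0.508, -0.111]), (110, [0.462, -0.07])]
expect grip [ 0.39072224 -0.070746  ]
top [353 316] [([355, 307, 8, 14, 95], array([358.7, 313.5]), array([ 0.3959, -0.082 ,  0.04  ]))]
side [369 239] [([362, 231, 12, 16, 175], array([367.5, 238.4]), array([ 0.3956, -0.0653,  0.04  ]))]
 t 88.9 p [0.4001 0.1197 0.2999] F [-0.1  0.4 -1.1] g 0.0 0.0602
[-0.53244192  0.4484942   0.73796906  2.31311557 -0.57805585  0.56321773
 -0.84830451] [-0.40585604  0.65713978  0.48962809  1.83730591 -0.43279515  0.75456393
 -1.3636939 ]
[ 1.02230253  0.61013268 -1.08545591  2.26859585  0.83784048  0.75039143
  0.97618438] [-0.1483491   0.60563401  0.14463758  1.82823786 -0.1252628   0.71651802
  1.52530208]
```

The scoop is back upright. The grip is at ≈(.395,-.082), agreeing in both views. Next: grip the tray and slide it to line up before the mouth.

```bash
cat >> h.py <<'E'
MOUTH=np.array([.647,-.0145,0]); MY=-.11
TG=lambda dist:MOUTH+Rs(MY,0)@np.array([dist-.11,0,.036])   # grip when tray middle is dist inside
E
python3 - <<'E'
from h import *
g=np.array([.395,-.082,.036]); P=-.15; T=tool(.12,P,1); T2=tool(MY,P,1)
print(robot.ik(g,T),robot.ik(TG(.056),T2))
robot.gripper_to(.04)
robot.move_ptp(g+[0,0,.12],T); robot.move_linear(g+[0,0,.03],velocity=.15)
print(robot.move_linear(g,velocity=.06,threshold=5)); st("at")
robot.gripper_to(0.); st("grip")
E
```

```text
[-0.4171898   0.37002706  0.6547431   2.39617767 -0.74821212  0.39877005
 -0.57490769] [-0.35054409  0.57301765  0.37918288  1.95302863 -0.36298837  0.52633932
 -1.41961903]
False
at t 91.8 p [ 0.3953 -0.082   0.0364] F [ 0.1 -0.2  0.5] g 0.0 0.0399
grip t 92.3 p [ 0.3951 -0.0819  0.0361] F [-2.   0.3  6.1] g 30.0 0.0118
```

Run:
```python
from h import *
T2=tool(MY,-.15,1)
robot.move_linear(TG(-.105),velocity=.06,frame=T2); robot.pause(.3); st("pre")
c,y,_=tray(); e=Rs(MY,0).T@(np.array([*c,0])-MOUTH); print("tray in mouth frame",e.round(4),"yaw err",round(y-MY,3))
```

```text
pre t 94.4 p [0.4332 0.008  0.0361] F [-2.5 -7.3  8.2] g 30.3 0.0118
tray [ 0.5383 -0.0037] [116.8 113.6] yaw -0.038 balls px [(113, [0.586, -0.01]), (458, [0.541, -0.033]), (107, [0.554, 0.008]), (115, [0.549, 0.035]), (107, [0.535, -0.049]), (105, [0.501, 0.002])]
tray in mouth frame [-0.1092 -0.0012  0.    ] yaw err 0.072
```

Run:
```python
from h import *
T2=tool(MY,-.15,1)
for d in(-.075,-.055,-.035,-.01,.015,.04,.052):
    r=robot.move_linear(TG(d),velocity=.05,threshold=15); s=st((d,r)); print((Rs(MY,0).T@s["force"]).round(1))
    if r: break
```

```text
(-0.075, True) t 94.7 p [0.4334 0.0079 0.0359] F [-3.1 -0.3 12.6] g 30.0 0.0117
[-3.1 -0.6 12.6]
```

Run:
```python
from h import *
for d in(-.09,-.075,-.055,-.035,-.01,.015,.04,.052):
    r=robot.move_linear(TG(d)+[0,0,.0008],velocity=.05,threshold=25); s=st((d,r)); f=(Rs(MY,0).T@s["force"]).round(1); print(f)
    if r or abs(f[:2]).max()>22: break
```

```text
(-0.09, False) t 95.1 p [0.4479 0.0075 0.0366] F [ 1.8 -0.2 -5.9] g 30.0 0.0119
[ 1.8 -0.  -5.9]
(-0.075, False) t 95.6 p [0.4635 0.0057 0.0368] F [ 0.7 -0.3 -4.2] g 30.0 0.0121
[ 0.7 -0.3 -4.2]
(-0.055, False) t 96.1 p [0.4833 0.0035 0.0368] F [ 1.4  0.5 -4.4] g 30.0 0.0118
[ 1.3  0.7 -4.4]
(-0.035, False) t 96.7 p [0.5031 0.0013 0.0368] F [ 1.7  0.8 -3.5] g 30.0 0.0119
[ 1.6  1.  -3.5]
(-0.01, False) t 97.3 p [ 0.5279 -0.0014  0.0368] F [ 1.   0.1 -4.6] g 30.0 0.0117
[ 1.   0.2 -4.6]
(0.015, False) t 98.0 p [ 0.5528 -0.0041  0.0368] F [ 1.2 -0.3 -4.3] g 30.0 0.0118
[ 1.2 -0.2 -4.3]
(0.04, False) t 98.6 p [ 0.5777 -0.0069  0.0368] F [ 0.3  0.2 -3.6] g 30.0 0.0119
[ 0.3  0.2 -3.6]
(0.052, False) t 99.0 p [ 0.5896 -0.0082  0.0368] F [ 0.7  0.5 -3.4] g 30.0 0.012
[ 0.7  0.6 -3.4]
```

Run:
```python
from h import *
r=robot.move_linear(TG(.072)+[0,0,.0008],velocity=.03,threshold=8); s=st(r)
print("dist",(Rs(MY,0).T@(s["ee_pos"]-MOUTH))[:2]+[.11,0],(Rs(MY,0).T@s["force"]).round(1))
robot.pause(.2); robot.gripper_to(.03); st("open")
T=robot.get_state()["tool_rot"]; p=robot.get_state()["ee_pos"]
robot.move_linear(p-T[:,2]*.06,velocity=.08); robot.move_linear(p-T[:,2]*.06+[-.1,.0,.1],velocity=.15)
robot.move_ptp([.35,.25,.32],tool(0,0,1))
# grip position
g=TG(.056)
for n in("top","side"):
    im=robot.grab_frame(n); cv2.imwrite(f"pics/end_{n}.png",im[:,:,::-1]); b=(im.max(2)<45).astype(np.uint8); q=proj(n,[*g[:2],.035]).round().astype(int); m=np.zeros_like(b); m[q[1]-15:q[1]+15,q[0]-15:q[0]+15]=1; b&=m
    k,l,s,cc=cv2.connectedComponentsWithStats(b); print(n,q,[(s[i].tolist(),cc[i].round(1),ray(n,cc[i],.04).round(4)) for i in range(1,k) if s[i][4]>20])
im=robot.grab_frame("top"); hsv=cv2.cvtColor(im,cv2.COLOR_RGB2HSV); d=cv2.inRange(hsv,(0,100,0),(20,255,120)); d[:,:280]=0;d[:,375:]=0;d[:100]=0;d[240:]=0
k,l,s,cc=cv2.connectedComponentsWithStats(d); print([(int(s[i][4]),(Rs(MY,0).T@(ray("top",cc[i],.017)-MOUTH))[:2].round(3).tolist()) for i in range(1,k) if s[i][4]>25])
b=(im.max(2)<40).astype(np.uint8); a=(cv2.imread("pics/top0.png").max(2)<40).astype(np.uint8)
for x in(a,b):
    x[:250]=0;x[290:]=0;x[:,:430]=0;x[:,485:]=0; k,l,s,cc=cv2.connectedComponentsWithStats(x); print([(s[i].tolist(),cc[i].round(1)) for i in range(1,k) if s[i][4]>20])
st()
```

```text
True t 99.3 p [ 0.5924 -0.0085  0.0363] F [ 1.4 -0.5 -1.8] g 30.0 0.0115
dist [5.50851897e-02 3.88017033e-06] [ 1.5 -0.4 -1.8]
open t 100.0 p [ 0.5915 -0.0084  0.0358] F [ 0.2 -0.7  1. ] g 0.0 0.0301
top [321 212] [([318, 206, 7, 17, 98], array([321.1, 214.1]), array([ 0.5884, -0.0091,  0.04  ]))]
side [282 251] [([277, 245, 13, 18, 171], array([283.5, 252.8]), array([0.5876, 0.0054, 0.04  ]))]
[(33, [0.147, 0.098]), (253, [0.034, -0.013])]
[([440, 262, 33, 28, 331], array([455.7, 271.9]))]
[([434, 262, 32, 23, 304], array([449.9, 270.8]))]
 t 103.4 p [0.3505 0.2492 0.3197] F [-0.5 -0.2  0.1] g 0.0 0.0299
```

The tray reads about 55 mm inside, but that stop trigger was weak. I'll regrip and push once more firmly against the stop.

Run:
```python
from h import *
T2=tool(MY,-.15,1); g=TG(.053)+[0,0,.0005]
a=g-T2[:,2]*.06
robot.move_ptp(a+[-.1,0,.1],T2); robot.move_linear(a,velocity=.15); robot.move_linear(g,velocity=.06)
robot.gripper_to(0.); st("grip")
for d in(.056,.059,.062,.066,.070):
    r=robot.move_linear(TG(d)+[0,0,.0005],velocity=.03,threshold=25); s=st((d,r)); f=Rs(MY,0).T@s["force"]; print(f.round(1))
    if r or f[0]<-12: break
print("dist",(Rs(MY,0).T@(robot.get_state()["ee_pos"]-MOUTH))[0]+.11)
```

```text
grip t 107.6 p [ 0.5904 -0.0082  0.0367] F [-1.2  0.4  4.2] g 30.0 0.012
(0.056, False) t 107.8 p [ 0.5919 -0.0084  0.0364] F [-14.1   1.8  16.3] g 30.0 0.0116
[-14.2   0.3  16.3]
dist 0.054515473653455396
```

Firm contact (14 N) at the stop. Release, back out and check.

Run:
```python
from h import *
robot.gripper_to(.03)
T=robot.get_state()["tool_rot"]; p=robot.get_state()["ee_pos"]
robot.move_linear(p-T[:,2]*.06,velocity=.08); robot.move_linear(p-T[:,2]*.06+[-.1,.0,.1],velocity=.15)
robot.move_ptp([.35,.25,.32],tool(0,0,1)); robot.pause(.5)
g=TG(.056)
for n in("top","side"):
    im=robot.grab_frame(n); cv2.imwrite(f"pics/end2_{n}.png",im[:,:,::-1]); b=(im.max(2)<45).astype(np.uint8); q=proj(n,[*g[:2],.035]).round().astype(int); m=np.zeros_like(b); m[q[1]-15:q[1]+15,q[0]-15:q[0]+15]=1; b&=m
    k,l,s,cc=cv2.connectedComponentsWithStats(b); print(n,[(s[i].tolist(),cc[i].round(1),ray(n,cc[i],.04).round(4)) for i in range(1,k) if s[i][4]>20])
st(); print(robot.sign_off())
```

```text
top [([318, 205, 7, 18, 98], array([321., 214.]), array([ 0.5886, -0.009 ,  0.04  ]))]
side [([277, 245, 13, 18, 189], array([283.2, 253.3]), array([0.588 , 0.0077, 0.04  ]))]
 t 112.1 p [0.35 0.25 0.32] F [ 0.2  0.4 -0. ] g 0.0 0.0301
the job is handed in; nothing more can be done
None
```

I handed the job in at 112 s: all nine truffles were counted in the tray before I slid it in, the scoop stands upright in its cradle about 10 mm back from where it started, and the tray is pressed home against the bay's stop; sign-off returned no verdict, and I could not recount the truffles inside the case.

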